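# Cull the stubbed coupling and hold the sweep gauge over the batch

### The job

One of the four steel stem couplings standing in the checking fixture still has its parting-off stub sticking up from the top: lift it out and put it in the empty reject bin, leaving the three good ones standing in their pockets. Then squeeze the lock button in the sweep gauge's sliding head, draw the arm out over the batch until the 150 mm line of its scale is level with the mouth of the sleeve, and finish holding it there with the button still squeezed, so that I can check the gaps with a feeler; the arm springs back if you let go. Leave the other things on the bench alone.

Things in the scene. Friction and masses are not known exactly. Their poses are not given: they have to be found in the camera images.
- gauge: the fixed checking fixture: dark steel base plate 420 x 110 x 12 mm carrying in one line the sweep gauge's sleeve on two brackets and the nest block. Origin on the bench under the centre of the sliding head when home. x: the way the arm draws out (to the robot's right, give or take 0.3 rad); y: away from the robot; z up. The base runs from x = -230 to +190 mm
- sleeve_mouth (a point): top edge of the sleeve's mouth, where the scale is read: x = -22 mm in the fixture, 104 mm above the bench. The dark sleeve runs 190 mm from here towards the fixture's -x, 34 mm wide, 74 to 104 mm above the bench. Axes as the fixture's
- nest (a point): centre of the aluminium nest block's top (146 x 50 mm, 26 mm above the bench), x = 102 mm in the fixture, axes as the fixture's. Four round pockets, 26 mm across and 8 mm deep (floor 18 mm above the bench), lie along x at -48, -16, +16 and +48 mm from here
- gauge_arm (a joint): reading in m: how far the arm is drawn out, 0 home to 0.172 at its stop. The bar's top has a line every 10 mm, a full-width one every 50 mm: the third long line at the sleeve's mouth is 150 mm. Locked at home (1 to 2 mm play) until the button is squeezed. A spring draws it back, 1 N at home, 5 N at 150 mm; let go, it runs back to 12 mm and catches there until squeezed
- gauge_button (a joint): travel of the lock button in m: 0 out, 0.005 fully squeezed; the lock lets go beyond about 0.0035. Spring 2 N at first, 6 N fully in. A black plate 24 x 24 mm (76 to 100 mm above the bench) on the head's +y side, away from the robot; it stands 7 mm proud of the head, 2 mm when squeezed, and is pushed towards -y
- gauge_grip (a point): grip point on the sliding head, moves with the arm; axes as the fixture's; 88 mm above the bench. Head: aluminium block 40 mm long (x), 34 mm wide (y), 70 to 104 mm above the bench. Pinched from above across y, over button and plain -y side, it is 41 mm wide, 36 mm with the button fully in; this point is the middle of the 36 mm. 25 N of grip is ample
- gauge_foot (a point): middle of the underside of the small steel gauge foot (16 x 22 mm) under the sliding head, moves with the arm; 65 mm above the bench. It passes 3 mm above good couplings and strikes the stub of the odd one; with the arm at 150 mm it stands over the last pocket
- coupling_1: a good coupling: turned steel, 24 mm diameter, 44 mm tall, 0.16 kg, flat top with a dark square drive socket, standing upright in one of the four pockets (any of them), so its top is 62 mm above the bench. Origin at the centre of its underside, z up
- coupling_2: a good coupling, as coupling_1
- coupling_3: a good coupling, as coupling_1
- stub_coupling: the odd coupling: as the others (24 mm diameter, 44 mm tall body) but with no socket and a thin stub, 9 mm diameter and 14 mm high, left standing on its top; overall 58 mm tall, 76 mm above the bench in its pocket. Stands in any one of the four pockets. Origin at the centre of its underside, z up
- reject_bin: the reject bin: fixed empty open grey plastic tray 150 x 120 x 50 mm (x, y, z), walls and floor 3 to 5 mm, to the robot's right of the fixture. Origin at the centre of its underside
- actuator: bystander: blue round actuator housing, 100 mm diameter, 118 mm tall, beyond the fixture. Origin at the centre of its underside
- ball_valve: bystander: steel ball valve body 80 mm long, 56 mm tall, beyond the fixture. Origin at the centre of its underside
- hex_key: bystander: L-shaped black hex key 110 mm long, lying on the bench beyond the bin. Origin on its long arm
Not all that is in view belongs to the job. Of the things that look like the reject_bin, take the one that is nearest to the robot's base at the start.

How it is judged:
By the outcome, as a careful person would: the job done as asked, in the order asked, and still so for the second after the job is handed in, while the arm keeps its last pose, push and grip.
It also fails if it takes over 51 s, if anything falls off the work surface, if the arm or the gripper's body presses on something with over 40 N, if the wrist force passes 120 N, or if a joint passes its speed limit or range.

### The arm

A 6-joint arm with a two-finger parallel gripper is mounted at the origin on the work surface. World frame = base frame: x ahead of the robot, y to its left, z up, the work surface at z = 0. Lengths are in m, angles in rad, forces in N, time in s.
With the tool pointing down it reaches from about 0.35 to 0.975 m from the base axis. Payload 4.9 kg.
Tool frame: the origin (TCP) lies midway between the tips of the shut fingers; the grasp point (between the pads) lies 19 mm behind it; z points along the fingers, y is the line along which they close (so a half turn about z gives the same grasp; the last joint's range is limited). The gripper opens to 85 mm and grips with 20 to 120 N. Pads are 22 mm wide; open, the fingers measure 114 mm over their backs; the gripper's body (76 mm by 85 mm) begins 54 mm behind the grasp point. The pads swing forward as they close: fully open they stand 13 mm farther back than shut.
Start: joints at [-0.119, 0.053, 1.613, -0, 1.476, -0.119], TCP at [0.625, 0, 0.208] pointing down, gripper open.
Joint ranges: [-3.01, 3.01], [-1.01, 2.22], [0.06, 2.58], [-1.02, 4.17], [0.09, 2.62], [-3.14, 3.14]. Speed limits (rad/s): [2.57, 2.57, 3.14, 3.14, 3.14, 3.14].

### API

Orientations are given as a unit quaternion [w, x, y, z].
In Python, from plant import manip gives the robot as it stands.
- The arm moves only by the tool move_arm, never from a script. Its argument "increments" is one flat list of numbers, 5 for each row, row after row: the shift along the tool's x, y, z in mm, then the turn about the tool's z in rad, then the opening, from 0 (shut) to 1 (fully open). In form: [tx, ty, tz, spin, jaw, tx, ty, tz, spin, jaw, ...]. A call has 1 to 8 rows; each row shifts and turns the commanded pose from where the row before left it, along the tool's axes as they then stand; what a row does not reach is not made up. A row lasts 1/12 s, in which the tool goes at most 41.7 mm and 7.16 degrees, less where a joint would pass 70% of its speed; a pose out of reach is approached as far as the arm can. A call with a gripper value outside its range is refused whole. The fingers move at their own pace and stop on an object; the grip force is fixed at half the most. Time passes only in rows, so rows that do not move let the fingers close. It gives the time, the measured TCP pose, the force, the opening and the grip force at its end, in the units of the state.
- manip.state(): the state, without advancing time (a new reading comes with each control period).
- manip.grab_frame(name): name is "scene" or "side" or "wrist"; returns a dict with "image" (384x512x3 uint8, blue, green, red), "fov_y" (degrees; the focal length in pixels is half the picture's height over the tangent of half this angle, whatever the lens; pixels are square), "cx", "cy" (the principal point, pixels), "k1" (the pictures are not rectified: a ray, as slopes to the right and down, at radius r is drawn at 1 + k1 r^2 times it, then the intrinsics apply), "eye" and "rotation" of the camera in the world; the wrist camera has in their place "T_tool_cam" (4x4, takes a point from camera to tool coordinates, whose origin is the TCP and whose axes are the flange's). Camera axes: x right, y down, z forward; pixel columns grow to the right and rows downward; lengths in m; the calibration is good to about 2 mm. A picture is of the moment at which its call begins: read the wrist's pose just before it. There is no depth.
- manip.job_done(): hands the job in; it is judged then, once.
The state is a dict: "time": time; "joint_pos": joint angles; "joint_vel": joint speeds; "joint_efforts": joint torques, N m; "tool_pos": TCP position; "tool_rot": TCP orientation; "contact_force": force on the tool from outside, world axes, zero at the start; "ft_torque": the same for the moment, N m; "gripper_width": opening from 0.0 (shut) to 1.0 (fully open); "grasp_force": force on a finger pad.
Only numpy, scipy, OpenCV 4.12 (cv2) and the standard library are available. Lean on these libraries where they do the work, as an engineer would, in place of code of your own. Each camera call takes 0.05 s, during which the arm holds its last target. There are 200 camera calls.

## Working session

There is one attempt and no reset: what is moved stays moved. The work goes in short steps, Python scripts to look and compute and a tool call to move; the robot and the scene stay as the last step left them, time stands still between calls to the robot, and variables do not carry over. Pictures are saved under pics/ and viewed, at most 10 in all, crops included, and the job is handed in when it is done.

Besides the shell and the picture viewer there is one more tool, called after "Call:" as name(argument=value, ...) on one line, values as JSON. move_arm: Moves the arm, as the interface text tells. Its arguments: {"type":"object","properties":{"increments":{"type":"array"}},"required":["increments"]}

```bash
mkdir -p pics; cat > h.py <<'E'
import numpy as np, cv2, pickle
from scipy.spatial.transform import Rotation as R
from plant import manip
def grab(name):
    s=manip.state(); f=manip.grab_frame(name); f=dict(f); f['f']=192/np.tan(np.radians(f['fov_y'])/2)
    if 'eye' not in f:
        q=s['tool_rot']; Rt=R.from_quat([q[1],q[2],q[3],q[0]]).as_matrix(); T=np.array(f['T_tool_cam'])
        f['rotation']=Rt@T[:3,:3]; f['eye']=np.array(s['tool_pos'])+Rt@T[:3,3]
    f['eye']=np.array(f['eye']); f['rotation']=np.array(f['rotation']).reshape(3,3)
    return f
def ray(f,u,v):
    K=np.array([[f['f'],0,f['cx']],[0,f['f'],f['cy']],[0,0,1]])
    d=np.array([(u-f['cx'])/f['f'],(v-f['cy'])/f['f']]); s=d.copy()
    for _ in range(30): s=d/(1+f['k1']*(s@s))
    return f['rotation']@np.array([s[0],s[1],1.])
def onz(f,u,v,z):
    r=ray(f,u,v); return f['eye']+r*(z-f['eye'][2])/r[2]
def proj(f,p):
    c=f['rotation'].T@(np.array(p)-f['eye']); s=c[:2]/c[2]; s=s*(1+f['k1']*(s@s)); return s*f['f']+[f['cx'],f['cy']]
E
python3 - <<'E'
from h import *
ims=[]
for n in ['scene','side','wrist']:
    f=grab(n); cv2.imwrite(f'pics/{n}0.png',f['image']); pickle.dump(f,open(f'{n}0.pkl','wb')); print(n,f['eye'],f['rotation'].round(3).tolist(),f['f'],f['k1'])
print(manip.state())
E
```

```text
Traceback (most recent call last):
  File "h.py", line 9, in grab
    f['eye']=np.array(f['eye']); f['rotation']=np.array(f['rotation']).reshape(3,3)
                                               ~~~~~~~~~~~~~~~~~~~~~~~~~~~~~~~^^^^^
ValueError: cannot reshape array of size 4 into shape (3,3)
```

```bash
python3 - <<'E'
s=open('h.py').read()
s=s.replace("f['eye']=np.array(f['eye']); f['rotation']=np.array(f['rotation']).reshape(3,3)","f['eye']=np.array(f['eye']); q=np.array(f['rotation'])\n    f['rotation']=q if q.size==9 else R.from_quat(q[[1,2,3,0]]).as_matrix()")
open('h.py','w').write(s)
E
python3 - <<'E'
from h import *
for n in ['scene','side','wrist']:
    f=grab(n); cv2.imwrite(f'pics/{n}0.png',f['image']); pickle.dump(f,open(f'{n}0.pkl','wb')); print(n,f['eye'],f['rotation'].round(3).tolist(),f['f'],f['k1'])
print(manip.state())
E
```

```text
scene [1.24824604 0.34295368 1.14985254] [[-0.607, 0.641, -0.47], [0.795, 0.481, -0.369], [-0.01, -0.598, -0.801]] 446.90050814319414 -0.09950807623136486
side [0.30506271 0.38092038 0.77475542] [[-0.838, -0.412, 0.359], [-0.546, 0.611, -0.574], [0.017, -0.676, -0.736]] 388.8779774473559 -0.06287759369196808
wrist [0.62420054 0.07438255 0.37336069] [[1.0, 0.001, -0.002], [0.0, -0.957, -0.289], [-0.002, 0.289, -0.957]] 299.8669459754627 0.018087372636215054
{'time': 0.2, 'joint_pos': array([-1.18966964e-01,  5.31547608e-02,  1.61377135e+00,  1.00578064e-05,
        1.47599417e+00, -1.18988374e-01]), 'joint_vel': array([ 0.00146129, -0.00159306, -0.00600853,  0.00086261,  0.00063661,
        0.00011494]), 'joint_efforts': array([ 1.51484532e-03, -3.93670678e+01, -3.70205247e+01, -5.53569419e-05,
        4.85084529e-03,  2.29210588e-05]), 'tool_pos': array([6.24574203e-01, 7.50170262e-05, 2.06800565e-01]), 'tool_rot': array([-5.24880373e-04,  7.07099395e-01,  7.07113856e-01, -4.06420579e-04]), 'contact_force': array([ 0.0812786 , -0.00047698, -0.08424419]), 'ft_torque': array([ 0.00234068, -0.03402088,  0.03510307]), 'grasp_force': 0.0, 'gripper_width': 0.9967884215787784}
```

View pics/scene0.png

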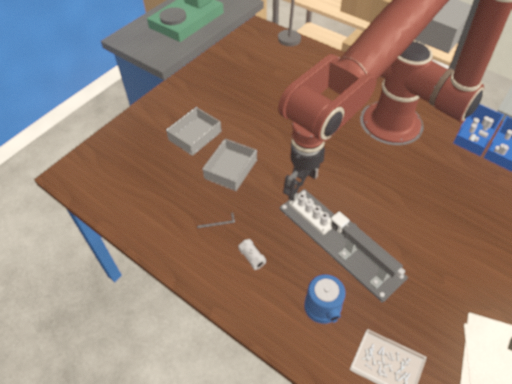

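View pics/side0.png

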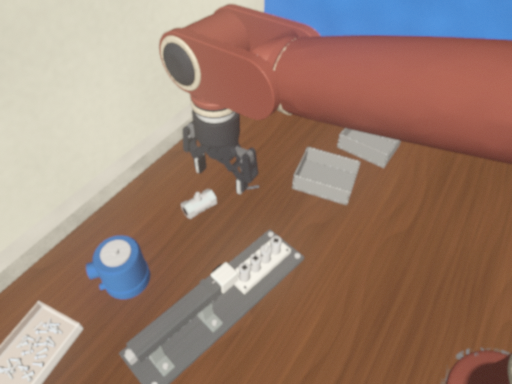

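View pics/wrist0.png

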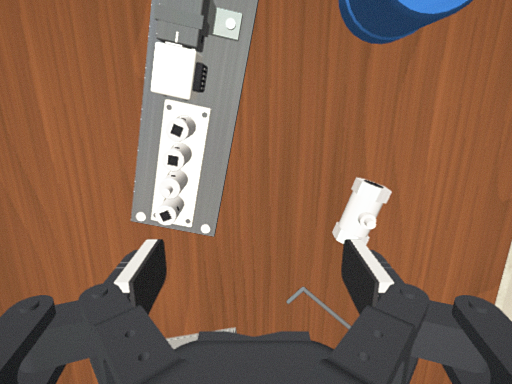

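The wrist view shows the fixture at (130–255, 0–235): head at (174,70), button at (202,77), and couplings at about (180,128), (174,158), (172,187) and (167,213). The third has no dark socket. There are two bins in the scene view, (230,164) and (194,130). I'll confirm both choices in one enlarged crop.

```bash
python3 - <<'E'
from h import *
w=pickle.load(open('wrist0.pkl','rb'));s=pickle.load(open('scene0.pkl','rb'))
a=cv2.resize(w['image'][0:240,125:265],None,fx=2.5,fy=2.5,interpolation=cv2.INTER_CUBIC)
b=cv2.resize(s['image'][95:200,155:270],None,fx=3.5,fy=3.5,interpolation=cv2.INTER_CUBIC)
c=np.zeros((600,a.shape[1]+b.shape[1],3),np.uint8);c[:,:a.shape[1]]=a;c[:b.shape[0],a.shape[1]:]=b
cv2.imwrite('pics/crop1.png',c)
for n,(u,v) in dict(binA=(230,164),binB=(194,130)).items(): print(n,onz(s,u,v,0.025))
for n,u,v,z in [('base-r',214,236,.012),('base-l',132,222,.012),('nestTL',167,99,.026),('nestTR',211,108,.026),('nestBL',152,218,.026),('nestBR',192,227,.026)]: print(n,onz(w,u,v,z))
E
```

```text
binA [ 0.53327212 -0.33086688  0.025     ]
binB [ 0.4863717  -0.53578136  0.025     ]
base-r [ 0.57122997 -0.10214942  0.012     ]
base-l [ 0.46536149 -0.08211887  0.012     ]
nestTL [0.52755286 0.07162222 0.026     ]
nestTR [0.57589863 0.06211097 0.026     ]
nestBL [ 0.49695873 -0.07066791  0.026     ]
nestBR [ 0.54604365 -0.08287526  0.026     ]
```

View pics/crop1.png

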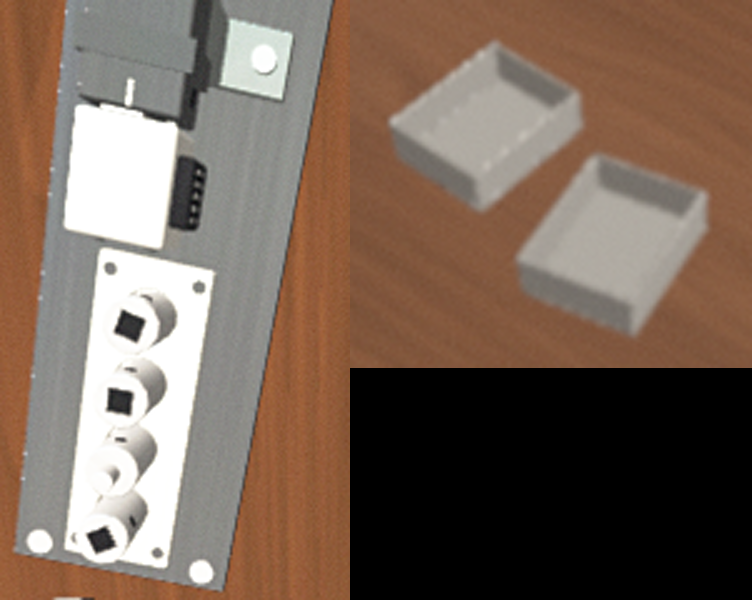

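The crop confirms both choices. The third coupling from the head, wrist (166,192), has a stub and no socket; the other three have dark sockets. For the bin, A at scene (230,164) is about 0.63 m from the base and B at (194,130) about 0.72 m, so A is the one.

```bash
python3 - <<'E'
from h import *
w=pickle.load(open('wrist0.pkl','rb'));s=pickle.load(open('scene0.pkl','rb'))
xf=np.array([-np.sin(.205),-np.cos(.205)]);yf=np.array([np.cos(.205),-np.sin(.205)])
N=np.array([.5366,-.0050])
for n,u,v,z in [('stub',166.2,192,.076),('c1',176.2,130.4,.062),('c2',173,160.4,.062),('c4',165.8,216,.062),('headTL',125+76/2.5,104/2.5,.104),('headTR',125+178/2.5,122/2.5,.104),('headBL',125+65/2.5,230/2.5,.104),('headBR',125+163/2.5,248/2.5,.104),('baseR far',125+332/2.5,0,.012),('baseR',125+222/2.5,590/2.5,.012)]:
    p=onz(w,u,v,z); d=p[:2]-N; print(n,p.round(4),'fixture',(np.array([d@xf+.102,d@yf])*1e3).round(1))
P=[onz(s,u,v,.05) for u,v in [(226.4,139.6),(257,149.3),(235.9,181.6),(203,169.9)]]
print(np.round(P,3),np.mean(P,0).round(3),[np.linalg.norm(P[i]-P[i-1]).round(3) for i in range(4)])
E
```

```text
stub [ 0.5328 -0.0206  0.076 ] fixture [118.1  -0.5]
c1 [0.5443 0.0411 0.062 ] fixture [55.2 -1.8]
c2 [0.5386 0.0099 0.062 ] fixture [87.  -1.1]
c4 [ 0.5257 -0.0532  0.062 ] fixture [151.4  -0.8]
headTL [0.5437 0.1169 0.104 ] fixture [-18.8 -17.8]
headTR [0.5766 0.1117 0.104 ] fixture [-20.4  15.4]
headBL [0.5361 0.0779 0.104 ] fixture [ 20.9 -17.3]
headBR [0.5692 0.0721 0.104 ] fixture [19.9 16.2]
baseR far [0.6279 0.1712 0.012 ] fixture [-89.1  53.5]
baseR [ 0.571  -0.1021  0.012 ] fixture [190.1  53.4]
[[ 0.472 -0.396  0.05 ]
 [ 0.445 -0.285  0.05 ]
 [ 0.595 -0.254  0.05 ]
 [ 0.621 -0.37   0.05 ]] [ 0.533 -0.326  0.05 ] [np.float64(0.152), np.float64(0.114), np.float64(0.153), np.float64(0.119)]
```

Call:
move_arm(increments=[0,0,0,0.1025,1,0,0,0,0.1025,1,-13,-28.6,10,0,1,-13,-28.6,10,0,1,-13,-28.7,10,0,1,0,0,20,0,1,0,0,0,0,1,0,0,0,0,1])

```text
time: 0.87
tool_pos: [0.5321, -0.0205, 0.1566]
tool_rot: [-0.001, 0.776, 0.631, -0.001]
contact_force: [0.5, -0.5, 0.6]
gripper_width: 1.001
grasp_force: 0.0
```

```bash
python3 - <<'E'
from h import *
f=grab('wrist'); cv2.imwrite('pics/w1.png',f['image']); pickle.dump(f,open('w1.pkl','wb'))
print(manip.state()['tool_pos'],manip.state()['tool_rot'],f['eye'])
for x,z in [(54,.062),(86,.062),(118,.076),(150,.062)]:
    p=np.array([.5366,-.0050])+(x-102)/1e3*np.array([-np.sin(.205),-np.cos(.205)]); print(proj(f,[*p,z]))
E
```

```text
[ 0.53335782 -0.02067316  0.1580229 ] [5.10352562e-05 7.75721772e-01 6.31075052e-01 9.43038092e-05] [0.54687013 0.05219746 0.32333294]
[256.19716064 109.00557171]
[256.09153261 146.86627083]
[256.08129348 186.5145722 ]
[255.90518228 214.95871691]
```

View pics/w1.png

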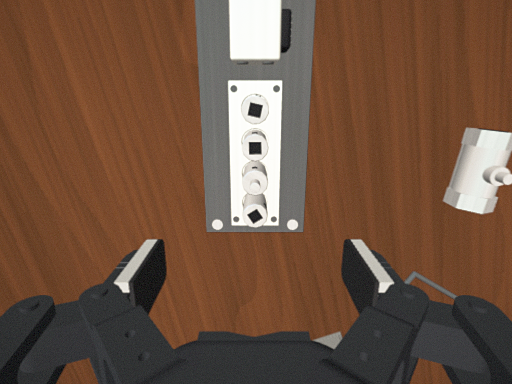

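Couplings are at (255,109), (255,148), stub (255,185) and (255,215), within a pixel or two of prediction. Descending.

Call:
move_arm(increments=[0,0,30,0,1,0,0,30,0,1,0,0,30,0,1,0,0,24,0,1,0,0,12,0,1,0,0,0,0,1,0,0,0,0,0.3,0,0,0,0,0])

```text
time: 1.58
tool_pos: [0.5351, -0.021, 0.034]
tool_rot: [0.001, 0.776, 0.631, 0.001]
contact_force: [-0.2, -0.2, 0.2]
gripper_width: 0.743
grasp_force: 0.0
```

Call:
move_arm(increments=[0,0,0,0,0,0,0,0,0,0,0,0,0,0,0,0,0,0,0,0,0,0,0,0,0,0,0,0,0,0])

```text
time: 2.08
tool_pos: [0.5339, -0.0209, 0.0332]
tool_rot: [0.001, 0.776, 0.631, 0.001]
contact_force: [-2.0, 0.3, 6.0]
gripper_width: 0.224
grasp_force: 58.5
```

Call:
move_arm(increments=[0,0,-8,0,0,0,0,-12,0,0,0,0,-20,0,0,0,0,-30,0,0,0,0,-30,0,0,0,0,-25,0,0,0,0,0,0,0,0,0,0,0,0])

```text
time: 2.75
tool_pos: [0.5341, -0.0209, 0.159]
tool_rot: [0.002, 0.776, 0.631, 0.001]
contact_force: [0.6, 0.6, -1.6]
gripper_width: 0.225
grasp_force: 59.0
```

```bash
python3 - <<'E'
from h import *
f=grab('wrist'); cv2.imwrite('pics/w2.png',f['image']); s=manip.state(); print(s['tool_pos'],s['gripper_width'],s['grasp_force'],s['contact_force'])
E
```

```text
[ 0.53267731 -0.02065769  0.15662721] 0.22724676160560256 58.980029225349426 [-0.10050041  0.12493284 -2.58402677]
```

View pics/w2.png

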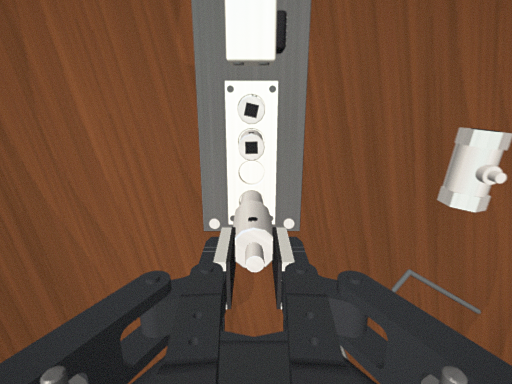

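The stub coupling is held upright at (253,225), pocket 3 is empty at (252,172), and the couplings at (251,110) and (251,147) are still standing. Carrying it to the bin.

Call:
move_arm(increments=[-20,4,0,0,0,-35,7,0,0,0,-40,8,0,0,0,-40,9,0,0,0,-40,9,0,0,0,-40,8,0,0,0,-35,7,0,0,0,-30,7,0,0,0])

```text
time: 3.47
tool_pos: [0.5317, -0.3084, 0.1534]
tool_rot: [-0.002, 0.776, 0.63, -0.001]
contact_force: [0.0, -0.1, -2.3]
gripper_width: 0.226
grasp_force: 58.9
```

Call:
move_arm(increments=[-20,4,0,0,0,0,0,0,0,0,0,0,25,0,0,0,0,30,0,0,0,0,30,0,0,0,0,20,0,0,0,0,10,0,0,0,0,0,0,0])

```text
time: 4.13
tool_pos: [0.5304, -0.3243, 0.0363]
tool_rot: [-0.005, 0.776, 0.631, -0.001]
contact_force: [0.0, 0.5, -2.6]
gripper_width: 0.222
grasp_force: 59.0
```

```bash
python3 - <<'E'
from h import *
s=manip.state(); print(s['tool_pos'],s['gripper_width'],s['grasp_force'],s['contact_force'])
E
```

```text
[ 0.530446   -0.32425911  0.0362771 ] 0.22244835557273276 58.98212492465973 [ 0.01518279  0.53758106 -2.63908586]
```

Call:
move_arm(increments=[0,0,7,0,0,0,0,6,0,0,0,0,0,0,0,0,0,0,0,0.3,0,0,0,0,0.4,0,0,0,0,0.5,0,0,0,0,0.5,0,0,0,0,0.5])

```text
time: 4.8
tool_pos: [0.5339, -0.3276, 0.0293]
tool_rot: [0.001, 0.776, 0.631, 0.0]
contact_force: [-0.1, 0.7, 0.9]
gripper_width: 0.501
grasp_force: 0.0
```

Call:
move_arm(increments=[0,0,0,0,0.5,0,0,-10,0,0.5,0,0,-20,0,0.5,0,0,-30,0,0.5,0,0,-35,0,0.5,0,0,-35,0,0.5,0,0,-10,0,0.6,0,0,0,0,0.7])

```text
time: 5.47
tool_pos: [0.5359, -0.329, 0.1747]
tool_rot: [0.005, 0.776, 0.631, 0.001]
contact_force: [-0.6, 0.2, -0.5]
gripper_width: 0.7
grasp_force: 0.0
```

```bash
python3 - <<'E'
from h import *
f=grab('scene'); cv2.imwrite('pics/s3.png',cv2.resize(f['image'][90:260,160:420],None,fx=3,fy=3,interpolation=cv2.INTER_CUBIC)); s=manip.state(); print(s['tool_pos'],s['tool_rot'],s['gripper_width'],s['grasp_force'],s['contact_force'])
E
```

```text
[ 0.53453559 -0.32800064  0.17112931] [2.17357838e-03 7.75740844e-01 6.31047690e-01 4.81368582e-04] 0.7011024674214285 0.0 [ 0.27453926 -0.1880463  -1.09906171]
```

View pics/s3.png

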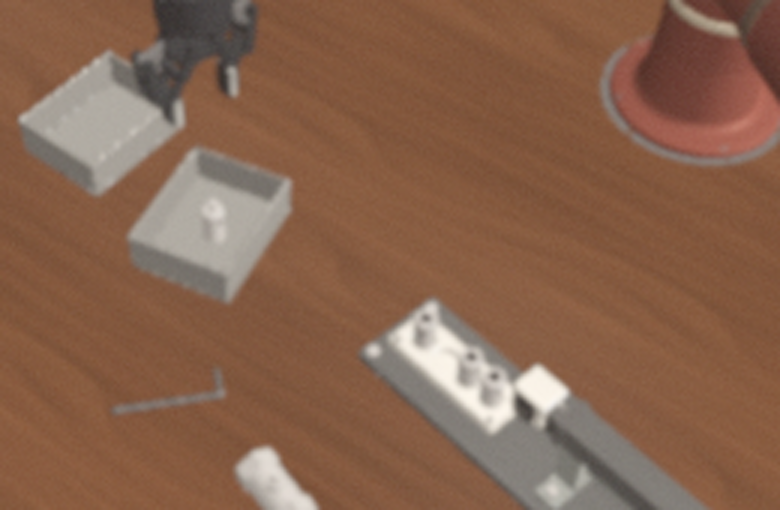

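The stub coupling stands upright in bin A (crop 213,220), and three good ones stand in their pockets (crop (426,328), (470,366), (492,386)). On to the head.

Call:
move_arm(increments=[20,-3,0,0,1,35,-5,0,0,1,40,-6,0,0,1,40,-6,0,0,1,40,-6,0,0,1,40,-6,0,0,1,40,-6,0,0,1,40,-6,0,0,1])

```text
time: 6.18
tool_pos: [0.5486, -0.0273, 0.1655]
tool_rot: [-0.002, 0.776, 0.631, -0.002]
contact_force: [1.3, -0.2, -0.8]
gripper_width: 0.996
grasp_force: 0.0
```

Call:
move_arm(increments=[40,-6,0,0,1,40,-6,0,0,1,30,-5,0,0,1,13,-3,0,0,1,0,0,0,0,1,0,0,0,0,1,0,0,0,0,1])

```text
time: 6.77
tool_pos: [0.5554, 0.0938, 0.1673]
tool_rot: [-0.0, 0.776, 0.631, -0.001]
contact_force: [-0.1, 0.2, -0.4]
gripper_width: 0.999
grasp_force: 0.0
```

```bash
python3 - <<'E'
from h import *
f=grab('wrist'); s=manip.state(); print(s['tool_pos'],s['tool_rot'],s['gripper_width'],s['contact_force'])
cv2.imwrite('pics/w4.png',f['image']); pickle.dump(f,open('w4.pkl','wb'))
xf=np.array([-np.sin(.205),-np.cos(.205)]);yf=np.array([np.cos(.205),-np.sin(.205)])
for x,y in [(-20,-17),(-20,17),(20,17),(20,-17)]:
    print(proj(f,[*(np.array([.5564,.0948])+xf*x/1e3+yf*y/1e3),.104]))
d=np.array([.5574,.0946])-s['tool_pos'][:2]; print('tool dx,dy',-d@xf*1e3,d@yf*1e3)
E
```

```text
[0.55568619 0.09360435 0.16771299] [-2.22090301e-04  7.76271731e-01  6.30397993e-01 -7.22414476e-04] 1.0039552501996611 [ 1.23218231 -0.13956211  0.36334986]
[233.95524831 167.14598152]
[277.26482356 167.14012574]
[276.17892046 214.55745072]
[234.90567559 214.54515897]
tool dx,dy 1.3236796764528613 1.475244944749503
```

View pics/w4.png

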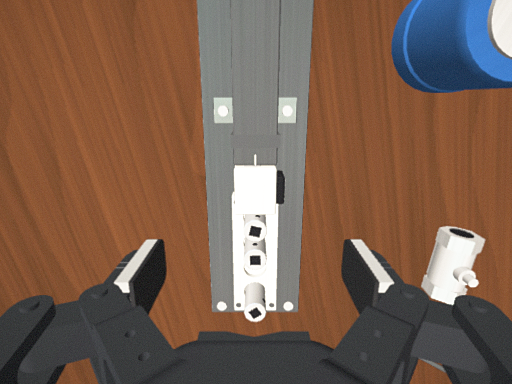

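Head at (234–276, 166–213), matching the predicted corners to a pixel; button at (280,186), jaws straddling it. Descending and squeezing.

Call:
move_arm(increments=[1.3,1.5,20,0,1,0,0,30,0,1,0,0,26,0,1,0,0,15,0,1,0,0,9,0,1,0,0,0,0,0.9,0,0,0,0,0.8,0,0,0,0,0.7])

```text
time: 7.48
tool_pos: [0.559, 0.0955, 0.0703]
tool_rot: [0.001, 0.776, 0.631, 0.001]
contact_force: [-1.3, 0.7, 0.2]
gripper_width: 0.699
grasp_force: 0.0
```

Call:
move_arm(increments=[0,0,0,0,0.65,0,0,0,0,0.6,0,0,0,0,0.55,0,0,0,0,0.5,0,0,0,0,0.45])

```text
time: 7.9
tool_pos: [0.5593, 0.0959, 0.0699]
tool_rot: [0.001, 0.776, 0.631, 0.001]
contact_force: [1.9, -0.5, 1.9]
gripper_width: 0.454
grasp_force: 2.6
```

Call:
move_arm(increments=[0,-1.2,2,0,0.45,0,0,0,0,0.4,0,0,0,0,0.35,0,0,0,0,0.2,0,0,0,0,0,0,0,0,0,0,0,0,0,0,0,0,0,0,0,0])

```text
time: 8.57
tool_pos: [0.5572, 0.0964, 0.0685]
tool_rot: [0.0, 0.776, 0.631, 0.001]
contact_force: [-2.3, -0.7, 8.7]
gripper_width: 0.38
grasp_force: 60.8
```

```bash
python3 - <<'E'
from h import *
f=grab('wrist'); s=manip.state(); print(s['tool_pos'],s['tool_rot'],s['gripper_width'],s['contact_force'],s['grasp_force'])
cv2.imwrite('pics/w5.png',f['image']); pickle.dump(f,open('w5.pkl','wb'))
E
```

```text
[0.55720918 0.0964523  0.06851545] [4.05020110e-04 7.75652739e-01 6.31159523e-01 5.67075906e-04] 0.38031265918377044 [-1.97932896  0.01745921  9.06072786] 60.820890963077545
```

Button squeezed (width 0.38, 61 N). Drawing out.

Call:
move_arm(increments=[-5,0,0,0,0,-10,0,0,0,0,-15,0,0,0,0,-15,0,0,0,0,-15,0,0,0,0,0,0,0,0,0,0,0,0,0,0])

```text
time: 9.2
tool_pos: [0.545, 0.0377, 0.0685]
tool_rot: [-0.0, 0.776, 0.631, 0.001]
contact_force: [-2.7, 3.9, 8.8]
gripper_width: 0.381
grasp_force: 60.8
```

```bash
python3 - <<'E'
from h import *
s=manip.state(); d=s['tool_pos']-np.array([.5572,.09645,.0685]); xf=np.array([-np.sin(.205),-np.cos(.205)]);yf=np.array([np.cos(.205),-np.sin(.205)])
print(d[:2]@xf,d[:2]@yf,d[2],s['gripper_width'],s['contact_force'],s['grasp_force'])
E
```

```text
0.06005160211506616 -1.0362995609459632e-05 1.348569705209024e-05 0.3813656969745216 [-2.70088058  3.88807216  8.75370445] 60.811280608177185
```

It follows the sleeve axis exactly: 60.05 mm, with no lateral drift. Drawing out most of the rest.

Call:
move_arm(increments=[-8,0,0,0,0,-16,0,0,0,0,-20,0,0,0,0,-20,0,0,0,0,-16,0,0,0,0,-8,0,0,0,0,0,0,0,0,0,0,0,0,0,0])

```text
time: 9.87
tool_pos: [0.5271, -0.0479, 0.0685]
tool_rot: [-0.0, 0.776, 0.631, 0.001]
contact_force: [-2.5, 5.5, 9.6]
gripper_width: 0.382
grasp_force: 60.9
```

```bash
python3 - <<'E'
from h import *
f=grab('wrist'); s=manip.state(); d=s['tool_pos']-np.array([.5572,.09645,.0685]); xf=np.array([-np.sin(.205),-np.cos(.205)]);yf=np.array([np.cos(.205),-np.sin(.205)])
print(d[:2]@xf,d[:2]@yf,d[2],s['gripper_width'],s['contact_force'],s['grasp_force'])
for n in ['wrist','side']:
    g=f if n=='wrist' else grab(n); pickle.dump(g,open(n+'6.pkl','wb'))
    m=np.array([.5564,.0948])-xf*.022; print(n,'mouth',proj(g,[*m,.104]),'head back',proj(g,[*(m+xf*(.002+.148)),.102]))
    if n=='wrist': cv2.imwrite('pics/w6.png',cv2.resize(g['image'][0:220,170:340],None,fx=2.7,fy=2.7,interpolation=cv2.INTER_CUBIC))
E
```

```text
0.14722345942982798 -5.692123816903906e-05 1.946117864221053e-06 0.38028049923148 [-1.75427123  5.37294861  9.56299631] 60.91214954853058
wrist mouth [ 254.4919304  -211.18281732] head back [254.22599164 219.55016996]
side mouth [214.68872724 281.21632318] head back [269.02257225 236.27275224]
```

View pics/w6.png

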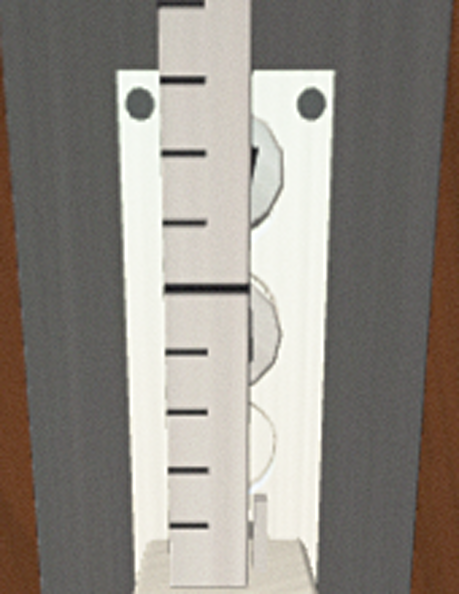

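The bar shows the 10–80 mm lines (the long 50 mm line at crop row 288). The mouth is out of the wrist view, and TCP travel is 147.2 mm. I'll advance the remainder and check in the fixed views.

Call:
move_arm(increments=[-1.5,0,0,0,0,-1.2,0,0,0,0,0,0,0,0,0,0,0,0,0,0,0,0,0,0,0])

```text
time: 10.38
tool_pos: [0.5267, -0.0499, 0.0685]
tool_rot: [-0.001, 0.776, 0.631, 0.002]
contact_force: [-1.6, 4.7, 10.5]
gripper_width: 0.372
grasp_force: 61.0
```

```bash
python3 - <<'E'
from h import *
s=manip.state(); d=s['tool_pos']-np.array([.5572,.09645,.0685]); xf=np.array([-np.sin(.205),-np.cos(.205)]);yf=np.array([np.cos(.205),-np.sin(.205)])
print(d[:2]@xf,d[:2]@yf,d[2],s['gripper_width'],s['contact_force'],s['grasp_force'])
m=np.array([.5564,.0948])-xf*.022
out=[]
for n,k in [('side',9),('scene',9)]:
    I=[grab(n) for _ in range(4)]; g=I[0]; im=np.mean([i['image'].astype(float) for i in I],0)
    g['image']=im; pickle.dump(g,open(n+'7.pkl','wb'))
    c=proj(g,[*(m+xf*.02),.103]); print(n,'mouth',proj(g,[*m,.104]),'10mm further',proj(g,[*(m+xf*.01),.104]), 'crop origin',np.round(c)-[22,30])
    u,v=np.round(c).astype(int); out.append(cv2.resize(im[v-30:v+30,u-22:u+22].clip(0,255).astype(np.uint8),None,fx=k,fy=k,interpolation=cv2.INTER_CUBIC))
# line check in wrist view: fit bar-line rows to arm reading
cv2.imwrite('pics/f7.png',np.hstack(out))
w=pickle.load(open('wrist6.pkl','rb'))
h0=np.array([.5564,.0948])
for L,cu,cv_ in [(10,190,524),(20,189,470),(30,188,412),(40,187,352),(50,205,288),(60,185,222),(70,184,153),(80,183,79)]:
  print(L,[round(float((onz(w,170+cu/2.7,cv_/2.7,z)[:2]-h0)@xf*1e3+22+L),2) for z in (.094,.098,.102)])
E
```

```text
0.14948374071353124 -4.832171859287077e-05 1.5236964050757695e-05 0.3722026054170168 [-1.60740461  4.72199066 10.54794962] 60.95472693443298
side mouth [214.68872724 281.21632318] 10mm further [218.62884044 277.92852469] crop origin [201. 245.]
scene mouth [345.61401221 224.08949143] 10mm further [342.9837628  221.85531469] crop origin [318. 190.]
10 [149.74, 148.45, 147.15]
20 [149.53, 148.53, 147.52]
30 [149.01, 148.3, 147.59]
40 [148.58, 148.16, 147.75]
50 [147.94, 147.83, 147.71]
60 [147.47, 147.66, 147.84]
70 [147.04, 147.52, 148.0]
80 [146.4, 147.18, 147.96]
```

View pics/f7.png

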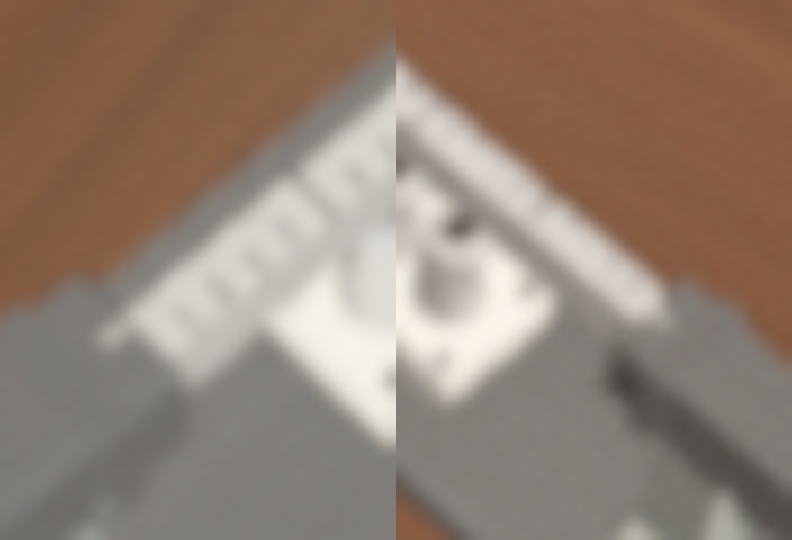

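```bash
python3 - <<'E'
from h import *
from scipy.ndimage import map_coordinates as mc
xf=np.array([-np.sin(.205),-np.cos(.205)]);yf=np.array([np.cos(.205),-np.sin(.205)]); h0=np.array([.5564,.0948])
xs=np.arange(-40,50,2.)
for n in ['side','scene']:
    g=pickle.load(open(n+'7.pkl','rb')); im=g['image'].mean(2)
    P=[np.mean([mc(im,np.array([proj(g,[*(h0+xf*x/1e3+yf*y/1e3),.101])])[:, ::-1].T,order=3)[0] for y in r]) for r in [(-10,-8,-6,-4),(2,4,6,8)] for x in xs]
    P=np.round(P).astype(int).reshape(2,-1)
    print(n); print([(int(x),int(a),int(b)) for x,a,b in zip(xs,*P)])
s=manip.state(); print(s['tool_pos'],s['gripper_width'])
E
```

```text
side
[(-40, 121, 121), (-38, 121, 121), (-36, 122, 121), (-34, 123, 122), (-32, 123, 123), (-30, 124, 124), (-28, 124, 130), (-26, 124, 142), (-24, 125, 148), (-22, 132, 148), (-20, 157, 149), (-18, 188, 157), (-16, 204, 165), (-14, 206, 166), (-12, 199, 166), (-10, 194, 167), (-8, 201, 170), (-6, 205, 172), (-4, 203, 172), (-2, 193, 169), (0, 190, 167), (2, 201, 166), (4, 207, 167), (6, 205, 168), (8, 196, 171), (10, 193, 173), (12, 200, 172), (14, 206, 169), (16, 204, 168), (18, 197, 168), (20, 196, 169), (22, 204, 171), (24, 209, 173), (26, 203, 171), (28, 191, 161), (30, 187, 151), (32, 199, 157), (34, 206, 166), (36, 204, 168), (38, 195, 168), (40, 193, 168), (42, 202, 170), (44, 208, 170), (46, 206, 168), (48, 198, 167)]
scene
[(-40, 122, 122), (-38, 122, 122), (-36, 123, 123), (-34, 123, 124), (-32, 125, 125), (-30, 129, 127), (-28, 134, 128), (-26, 140, 131), (-24, 147, 137), (-22, 160, 148), (-20, 176, 159), (-18, 189, 167), (-16, 195, 171), (-14, 194, 172), (-12, 191, 172), (-10, 191, 172), (-8, 194, 172), (-6, 197, 172), (-4, 195, 172), (-2, 192, 174), (0, 192, 175), (2, 196, 175), (4, 198, 174), (6, 199, 174), (8, 198, 173), (10, 198, 173), (12, 198, 174), (14, 197, 173), (16, 194, 173), (18, 193, 172), (20, 195, 172), (22, 196, 172), (24, 193, 171), (26, 184, 169), (28, 178, 168), (30, 178, 170), (32, 185, 172), (34, 192, 174), (36, 193, 174), (38, 193, 174), (40, 194, 173), (42, 197, 174), (44, 199, 175), (46, 199, 175), (48, 197, 176)]
[ 0.52671486 -0.04986176  0.06848494] 0.3793772423536482
```

All the estimates put the reading close to 150 mm: TCP travel 149.5 mm (plus up to 2 mm of play), the wrist-view lines about 150.0, and the fixed views about 151 ± 1. In the side view the 100–140 lines count out evenly, which puts the 150 line at the sleeve mouth. The button is still squeezed (width 0.38, 61 N). Handing in.

```bash
python3 -c "
from plant import manip
print(manip.job_done())"
```

```text
the job is handed in; nothing more can be done
None
```

The stub coupling is in the nearer reject bin, the three good ones are still in their pockets, and the gauge arm is held at the 150 mm line (to about 1 mm) with the button squeezed; the job is handed in, no verdict returned.

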